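# Clamp a spice jar four clicks and hold the lever

### The arm

A 6-joint arm with a two-finger parallel gripper is mounted at the origin on a cart in front of the work surface, level with it; the furniture and walls round the work are solid. World frame = base frame: x ahead of the robot, y to its left, z up, the work surface at z = 0. Lengths are in mm, angles in rad, forces in N, time in s.
With the tool pointing down it reaches from about 300 to 775 mm from the base axis. Payload 14.6 kg.
Tool frame: the origin (TCP) lies at the centre of the arm's flange, where the gripper is bolted on; the fingertips stand 199 mm ahead of it and the grasp point (between the pads) lies 180 mm ahead of it (bot.pinch_z is the z of the grasp point in the tool frame, in mm); z points along the fingers, y is the line along which they close (so a half turn about z gives the same grasp; the last joint's range is limited). The gripper opens to 94 mm and grips with 3 to 60 N. Pads are 16 mm wide; open, the fingers measure 119 mm over their backs; the gripper's body (75 mm by 177 mm) begins 78 mm behind the grasp point.
Start: joints at [1.26, 0.3, 1.521, -0, 1.321, -0.067], TCP at [132.764, 533.727, 404.646] pointing down, gripper open.
Joint ranges: [-3.03, 3.03], [-0.79, 2.21], [0.23, 2.52], [-1.04, 4.18], [0, 3.07], [-2.55, 2.55]. Speed limits (rad/s): [2.22, 2.22, 2.57, 3.14, 3.14, 3.14].

### API

Orientations are given as [roll, pitch, yaw] about the fixed x, y, z axes, in that order (R = Rz(yaw) Ry(pitch) Rx(roll)).
In Python, from cell import bot gives the robot as it stands.
- The arm moves only by the tool nudge_tcp, called after "Request:" as a command line: name --argument value ..., lists and objects as JSON in quotes. Schema: {"type":"object","properties":{"steps":{"type":"array","items":{"type":"object","properties":{"tx":{"type":"number"},"ty":{"type":"number"},"tz":{"type":"number"},"wx":{"type":"number"},"wy":{"type":"number"},"wz":{"type":"number"}},"additionalProperties":false},"minItems":1,"maxItems":12},"aperture":{"type":"number"},"only":{"type":"string"},"quiet":{"type":"boolean"},"lines":{"type":"string"}},"required":["steps"],"additionalProperties":false}. steps is a list of rows, 1 to 12 of them, each an object with the fields tx, ty, tz (the shift in normalised numbers (1 is 0.6 m)), wx, wy, wz (a rotation vector in fractions of the full range, 1 being 4 rad); a field left out counts as zero; each row is the pose to reach, as a shift and turn from the pose commanded when the call began, along the tool's axes at that moment; what a row does not reach only later rows make up. A row lasts 1/12 s, in which the tool goes at most 41.7 mm and 0.125 rad, less where a joint would pass 70% of its speed; a pose out of reach is approached as far as the arm can. aperture is the opening from 0.0 (shut) to 1.0 (fully open), set as the call begins (left out keeps the last). The fingers move at their own pace and stop on an object; the grip force is fixed at half the most. Time passes only in rows, so rows that do not move let the fingers close. The tool returns the time, the measured TCP pose, the force, the opening and the grip force at its end. only (a regular expression) keeps the lines of the reply that match it, lines (a string "A,B") keeps lines A to B, and quiet returns only ok. A shift or turn number past 1, either way, is cut back to 1. Input that does not fit is refused with a message, and nothing moves.
- bot.observe(): the state, without advancing time (a new reading comes with each control period).
- bot.snapshot(name): name is "scene" or "side" or "wrist"; returns a dict with "img" (420x560x3 uint8, red, green, blue), "vertical_fov" (degrees; the focal length in pixels is half the picture's height over the tangent of half this angle, whatever the lens; pixels are square), "cx", "cy" (the principal point, pixels), "rvec" (rotation vector, rad) and "tvec" (3), from world to camera coordinates, as OpenCV has them; the wrist camera has in their place "hand_eye" (4x4, takes a point from camera to tool coordinates, whose origin is the TCP and whose axes are the flange's). Camera axes: x right, y down, z forward; pixel columns grow to the right and rows downward; lengths in mm; the calibration is good to about 2 mm. A picture is of the moment at which its call begins: read the wrist's pose just before it. There is no depth.
- bot.sign_off(): hands the job in; it is judged then, once.
The state is a dict: "clock": time; "q": joint angles; "dq": joint speeds; "joint_torque": joint torques, N m; "eef_pos": TCP position; "eef_rot": TCP orientation; "wrist_force": force on the tool from outside, world axes, zero at the start; "ft_torque": the same for the moment, N m; "width": opening from 0.0 (shut) to 1.0 (fully open); "finger_force": force on a finger pad.
Only numpy, scipy, OpenCV 4.12 (cv2) and the standard library are available. Lean on these libraries where they do the work, as an engineer would, in place of code of your own. Each camera call takes 0.05 s, during which the arm holds its last target. There are 200 camera calls.

### The job

Stand the glass spice jar upright on the jar clamp's board, between the V-block and the jaw, handling the glass with a light grip. Then swing the clamp's lever by its knob exactly four clicks from rest, never going over a fifth, so that the sprung pad holds the jar, and finish with the gripper still holding the knob at the fourth click, because the lever springs back when let go. Leave everything else on the worktop standing where it is.

Things in the scene. Friction and masses are not known exactly. Their poses are not given: they have to be found in the camera images.
- jar: The spice jar: upright glass jar with a screw lid, 46 mm in diameter (45 at the glass), 106 mm tall, 0.08 to 0.15 kg; the slimmest object on the worktop in front. Origin at the centre of its underside, z up its axis. Thin glass: it breaks when the forces of the two fingers on it add up to more than 110 N, so grip with 20 to 40 N.
- clamp: The jar clamp, fixed: wooden board 190 x 260 x 16 mm. Origin under its centre (to 3 mm), z up; its x points away from the robot (yaw within 0.35). On the -y half a V-block (top z = 61 mm) opens towards +y, facing the jaw with its pad. On the +y half a hub carries a flat toothed wheel (128 mm across, top z = 67 mm) and the lever; behind the wheel a plunger housing, top z = 78 mm.
- seat (a point): Point on the board's top (16 mm above the worktop) where the centre of the jar's underside belongs, midway along the V's mouth: a jar set down there has 4 mm to the V-block and 8 mm to the pad at rest. Both ends along the clamp's x are open, so fingers that close along the clamp's x have most room.
- pivot (a point): Point on the lever's vertical pivot axis, at the height of knob (103 mm above the worktop).
- knob (a point): Point on the axis of the upright round black knob at the end of the lever arm: 22 mm in diameter, from z = 77 mm (arm's top) to z = 125 mm; this point is at z = 103 mm. It lies 120 mm from the pivot; at rest 88 mm towards the clamp's -x and 82 mm towards its +y from the pivot. Pinch it from above, or push it from its +y side.
- handle: The lever's steel arm (120 x 18 x 8 mm) with its knob and the toothed wheel. Origin on the pivot axis, 63 mm above the worktop. Swung slowly it needs 1 to 3 N at the knob in a notch, jumps to 7 to 11 N just past it, and falls again over the crest to the next notch. A return spring drives it back to rest when let go (the notches do not hold it).
- lever (a joint): Lever angle: 0 at rest, growing counterclockwise seen from above (the knob moves towards the clamp's -y, to the robot's right). Clicks are 0.15 rad apart: a spring plunger passes a tooth crest at 0.075, 0.225, 0.375, 0.525 (fourth click) and 0.675 (fifth); the notches after the first to fourth click lie at 0.15, 0.30, 0.45, 0.60. End stop 0.83.
- pad: The jaw's sprung rubber pad, 36 x 8 x 26 mm, top z = 55 mm. As the lever swings it moves towards the clamp's -y, 4.5 mm a click, meets the jar after 1 to 3 clicks, nudges it up to 4 mm into the V and presses it with 1 to 5 N at the fourth click.
- tape: Bystander: a roll of tape lying flat, 103 mm across, 25 mm high, in front of the clamp. Origin under its centre.
- tin: Bystander: a squat tin, 76 mm across, 58 mm high, left of the clamp. Origin under its centre.
- can: Bystander: a drinks can, 66 mm across, 115 mm tall. Origin under its centre.
- mug: Bystander: a mug, 76 mm across (108 mm with its handle), 90 mm tall. Origin under its centre.
- nut_jar: Bystander: a stout jar, 64 mm across, 99 mm tall; wider than the spice jar. Origin under its centre.

How it is judged (in metres and radians):
On the way, in this order (a step that is already met when the one before it is completed fails the run):
1. the spice jar stands released between V-block and pad, with the lever still at rest (horizontal distance between jar and seat below 0.012 m and z of jar in the frame of seat between -0.004 and 0.004 m and angle between jar's own z axis and vertical below 0.1 rad and contact force between the fingers and jar below 0.1 N and linear speed of jar below 0.02 m/s and value of joint lever below 0.07 rad), for 0.2 s.
2. the lever is brought past its fourth click by the fingers (value of joint lever between 0.53 and 0.67 rad and contact force between the fingers and handle above 0.5 N), for 0.2 s.
At the end, for the whole second after the job is handed in: The jar stands upright on the clamp board within 12 mm of the seat point, pressed by the pad, and the fingers hold the lever at its fourth click (0.53 to 0.67 rad) through the last second (all of step 2 and contact force between pad and jar above 0.5 N and contact force between the fingers and jar below 0.1 N and horizontal distance between jar and seat below 0.012 m and z of jar in the frame of seat between -0.004 and 0.004 m and angle between jar's own z axis and vertical below 0.1 rad); the arm keeps its last pose, push and grip.
It fails at once if the lever goes over its fifth click (value of joint lever above 0.69 rad).
It fails at once if the glass is gripped too hard (over 110 N, both fingers together) (contact force between the fingers and jar above 110 N).
It fails at once if the jar is tipped over (angle between jar's own z axis and vertical above 0.6 rad).
It fails at once if a bystander is knocked over or pushed away (distance of any of tape, tin, can, mug, nut_jar from where it was at the start of the episode above 0.03 m).
It also fails if it takes over 64 s, if anything falls off the work surface, if the arm or the gripper's body presses on something with over 40 N, if the wrist force passes 120 N, or if a joint passes its speed limit or range.

## Working session

There is one attempt and no reset: what is moved stays moved. The work goes in short steps, Python scripts to look and compute and a tool call to move; the robot and the scene stay as the last step left them, time stands still between calls to the robot, and variables do not carry over. Pictures are saved under pics/ and viewed, at most 12 in all, crops included, and the job is handed in when it is done.

```bash
ls; mkdir -p pics; python3 - <<'E'
from cell import bot
import cv2,numpy as np
o=bot.observe(); print(o)
ims=[]
for n in ("scene","side"):
    s=bot.snapshot(n); cv2.imwrite(f"pics/{n}0.png",s["img"][:,:,::-1]); ims.append(s["img"])
    print({k:v for k,v in s.items() if k!="img"})
    np.savez(f"pics/{n}0.npz",**s)
E
```

```text
cell.py
pics
{'clock': 0.0, 'q': array([ 1.26041970e+00,  3.00459746e-01,  1.52161213e+00,  2.11454501e-06,
        1.32070244e+00, -6.65962364e-02]), 'dq': array([-0.00100565, -0.0011414 , -0.00146776, -0.00119935, -0.00018789,
        0.0003992 ]), 'joint_torque': array([ 8.68250027e-05, -5.31822145e+01, -3.52728903e+01,  7.07405386e-02,
        2.44486704e-02, -3.44490729e-05]), 'eef_pos': array([132.74301878, 533.69774276, 404.07929038]), 'eef_rot': array([-3.14041375e+00, -8.06792556e-05,  2.89781169e+00]), 'wrist_force': array([ 0.04205537, -0.37793433, -0.56904482]), 'ft_torque': array([-0.06113074, -0.01736101, -0.02534336]), 'finger_force': 0.0, 'width': 0.9987424050330425}
{'vertical_fov': 46.06199639754995, 'cx': 277.1184063235139, 'cy': 201.98555585218492, 'rvec': array([ 2.29877576, -0.72280085,  0.30975593]), 'tvec': array([-473.87965354,  318.8938083 , 1113.51371903])}
{'vertical_fov': 50.46074750640608, 'cx': 285.50174895019603, 'cy': 199.4544345652042, 'rvec': array([ 0.37015231, -2.63661147,  1.42915134]), 'tvec': array([ 572.15661918,  160.71941031, 1054.02545705])}
```

View pics/scene0.png

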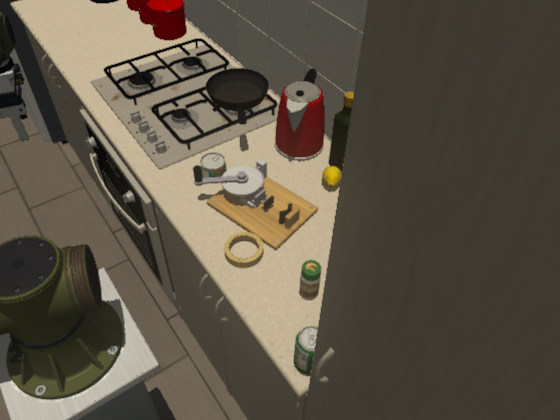

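View pics/side0.png

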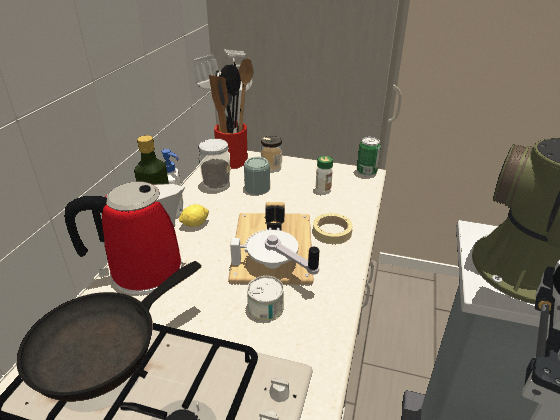

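```bash
cat > h.py <<'E'
import cv2,numpy as np
from scipy.spatial.transform import Rotation as Rn
def load(n):
    return dict(np.load(f"pics/{n}.npz",allow_pickle=True))
def ray(s,u,v):
    f=210/np.tan(np.radians(float(s["vertical_fov"])/2))
    d=np.array([(u-s["cx"])/f,(v-s["cy"])/f,1.])
    if "pose" in s:   # wrist: pose=4x4 tool in world
        T=s["pose"]@s["hand_eye"]; R=T[:3,:3]; c=T[:3,3]
        d=R@d
    else:
        R=Rn.from_rotvec(s["rvec"]).as_matrix(); c=-R.T@s["tvec"]; d=R.T@d
    return c,d/np.linalg.norm(d)
def plane(s,u,v,z):
    c,d=ray(s,u,v); return c+d*(z-c[2])/d[2]
def tri(a,b):
    (c1,d1),(c2,d2)=a,b
    t=np.linalg.lstsq(np.c_[d1,-d2],c2-c1,rcond=None)[0]
    p,q=c1+t[0]*d1,c2+t[1]*d2
    return (p+q)/2,np.linalg.norm(p-q)
def proj(s,P):
    f=210/np.tan(np.radians(float(s["vertical_fov"])/2))
    if "pose" in s:
        T=np.linalg.inv(s["pose"]@s["hand_eye"]); p=T[:3,:3]@P+T[:3,3]
    else: p=Rn.from_rotvec(s["rvec"]).as_matrix()@P+s["tvec"]
    return np.array([s["cx"]+f*p[0]/p[2],s["cy"]+f*p[1]/p[2]])
def snap(n,name):
    from cell import bot
    o=bot.observe(); s=bot.snapshot(n)
    if n=="wrist":
        T=np.eye(4);T[:3,:3]=Rn.from_euler("xyz",o["eef_rot"]).as_matrix();T[:3,3]=o["eef_pos"];s["pose"]=T
    np.savez(f"pics/{name}.npz",**s); cv2.imwrite(f"pics/{name}.png",s["img"][:,:,::-1]); return s
E
python3 - <<'E'
from h import *
a,b=load("scene0"),load("side0")
A=a["img"][145:305,185:345,::-1];B=b["img"][145:305,220:380,::-1]
cv2.imwrite("pics/c.png",cv2.resize(np.hstack([A,B]),None,fx=2.5,fy=2.5,interpolation=cv2.INTER_CUBIC))
print(tri(ray(a,199,174),ray(b,314,260)),tri(ray(a,241,177),ray(b,273,240)))
for z,p in ((0,(244,249)),):print("tape",plane(a,*p,25),plane(b,333,226,25))
for p in ((208,203),(277,245),(318,208)): print(plane(a,*p,16))
print("jarlid",plane(a,311,268,106),plane(b,324,160,106))
E
```

```text
(array([472.58618169, 224.82497254,  95.51580833]), np.float64(3.442551736350941)) (array([575.53602145, 166.48435144,  78.10064873]), np.float64(4.952687029296484))
tape [463.56559033 -16.9032877   25.        ] [467.47640867   2.51210029  25.        ]
[471.85597463 184.53883084  16.        ]
[545.52254779 -48.76485627  16.        ]
[716.88645063  -6.36095411  16.        ]
jarlid [ 528.94786474 -205.050097    106.        ] [ 535.2829565  -191.75715354  106.        ]
```

View pics/c.png

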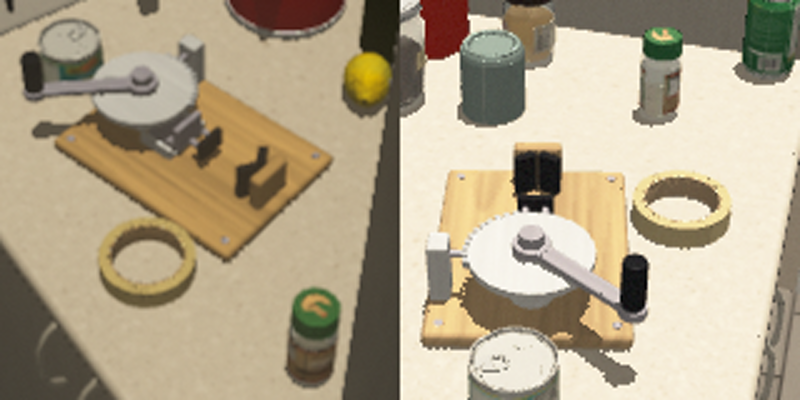

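```bash
cat >> h.py <<'E'
def delta(pos,yaw,o=None):
    from cell import bot
    o=o or bot.observe(); R=Rn.from_euler("xyz",o["eef_rot"])
    Rt=Rn.from_euler("xyz",[np.pi,0,yaw])
    d=R.inv().apply(np.array(pos,float)-o["eef_pos"]); r=(R.inv()*Rt).as_rotvec()
    print("delta",np.round(d,1),np.round(r,4))
E
python3 - <<'E'
from h import *
a,b=load("scene0"),load("side0")
s=snap("wrist","w0"); print(s["hand_eye"].round(3),s["vertical_fov"],s["cx"],s["cy"])
print(tri(ray(a,311,265),ray(b,324.8,159.4)))
delta([500,110,450],1.87)
E
```

```text
[[ 0.0000e+00 -9.5900e-01 -2.8500e-01  8.2667e+01]
 [ 1.0000e+00  0.0000e+00  1.0000e-03 -3.0800e-01]
 [-1.0000e-03 -2.8500e-01  9.5900e-01  1.9558e+01]
 [ 0.0000e+00  0.0000e+00  0.0000e+00  1.0000e+00]] 62.84786170614362 276.9603452037417 208.09914750064675
(array([ 534.36269747, -197.90874122,  105.07852267]), np.float64(0.4891308138534489))
delta [-458.7 -322.6  -45.5] [-8.0000e-04  4.0000e-04  1.0277e+00]
```

Units first: shifts go in shares of 0.6 m and turns go in shares of 4 rad. So -404 mm / 600 = -0.6733, -371 mm / 600 = -0.6183, 1.028 rad / 4 = 0.257.

Request:
nudge_tcp --steps '[{"tx":-0.0583, "ty":-0.04, "tz":-0.0067, "wz":0.025}, {"tx":-0.1167, "ty":-0.08, "tz":-0.0133, "wz":0.05}, {"tx":-0.175, "ty":-0.12, "tz":-0.02, "wz":0.075}, {"tx":-0.2333, "ty":-0.16, "tz":-0.0267, "wz":0.1}, {"tx":-0.2883, "ty":-0.2, "tz":-0.0333, "wz":0.125}, {"tx":-0.3433, "ty":-0.24, "tz":-0.04, "wz":0.15}, {"tx":-0.3983, "ty":-0.28, "tz":-0.0467, "wz":0.175}, {"tx":-0.4533, "ty":-0.32, "tz":-0.0533, "wz":0.2}, {"tx":-0.5083, "ty":-0.36, "tz":-0.06, "wz":0.225}, {"tx":-0.5633, "ty":-0.4, "tz":-0.0667, "wz":0.25}, {"tx":-0.6183, "ty":-0.44, "tz":-0.0717, "wz":0.257}, {"tx":-0.6733, "ty":-0.48, "tz":-0.075, "wz":0.257}]'

```text
clock: 1.15
eef_pos: [456.2, 154.8, 450.0]
eef_rot: [3.141, -0.0, 1.867]
wrist_force: [0.7, 0.9, 0.8]
width: 0.996
finger_force: 0.0
```

```bash
python3 -c "
from h import *
delta([500,110,450],1.87)"
```

```text
delta [-55.6  28.9   0.1] [ 0.0005 -0.     -0.0027]
```

Converted, -55 mm / 600 = -0.0917, 29 mm / 600 = 0.0483.

Request:
nudge_tcp --steps '[{"tx":-0.0467, "ty":0.025}, {"tx":-0.0917, "ty":0.0483}, {"tx":-0.0917, "ty":0.0483}, {"tx":-0.0917, "ty":0.0483}, {"tx":-0.0917, "ty":0.0483}]' --quiet true

```text
ok
```

```bash
python3 - <<'E'
from h import *
s=snap("wrist","w1"); print(s["pose"].round(2))
E
```

```text
[[-2.9000e-01  9.6000e-01 -0.0000e+00  4.9896e+02]
 [ 9.6000e-01  2.9000e-01  0.0000e+00  1.1297e+02]
 [ 0.0000e+00 -0.0000e+00 -1.0000e+00  4.4938e+02]
 [ 0.0000e+00  0.0000e+00  0.0000e+00  1.0000e+00]]
```

View pics/w1.png

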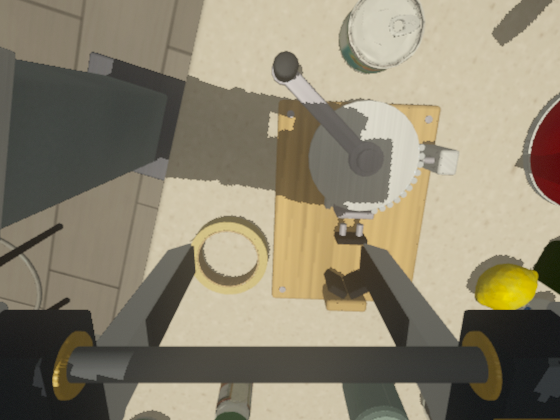

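```bash
python3 - <<'E'
from h import *
s=load("w1");a,b=load("scene0"),load("side0")
P=lambda u,v,z:plane(s,u,v,z)[:2].round(1)
k=P(286,66,125);print("knob",k,"hub",P(367,158,85),"wheel",P(366,157,67))
c=[P(280,98,16),P(440,107,16),P(273,297,16)];print("corners",c)
e=c[1]-c[0];print("yaw x",np.arctan2(e[1],e[0]),np.hypot(*e)); e=c[0]-c[2];print("yaw y",np.arctan2(-e[0],e[1]),np.hypot(*e))
print("center",(c[1]+c[2])/2)
for n,p in dict(padL=(337,243,29),padR=(364,243,29),vL=(324,275,61),vR=(371,275,61)).items(): print(n,P(*p))
print("pad tops z55",P(334,236,55),P(366,237,55))
# knob in stereo
print(tri(ray(s,286,66),ray(b,313.5,249)),tri(ray(s,286,66),ray(a,196,168)))
cv2.imwrite("pics/w1c.png",cv2.resize(s["img"][190:320,260:450,::-1],None,fx=4,fy=4,interpolation=cv2.INTER_CUBIC))
E
```

```text
knob [472.6 224.8] hub [575.9 171.4] wheel [579.8 171. ]
corners [array([475.6, 202. ]), array([655.2, 247.1]), array([543.1, -46.8])]
yaw x 0.2460264688992642 185.1760513673407
yaw y 0.26492520340148695 257.79389054048585
center [599.15 100.15]
padL [595.3  57.5]
padR [627.7  67.4]
vL [584.9  25.2]
vR [638.3  41.7]
pad tops z55 [581.2  73.4] [617.3  83.2]
(array([472.98872073, 225.02904793, 123.86970185]), np.float64(0.7279517954758389)) (array([470.79166712, 226.38611099, 119.12601574]), np.float64(4.034885094411354))
```

View pics/w1c.png

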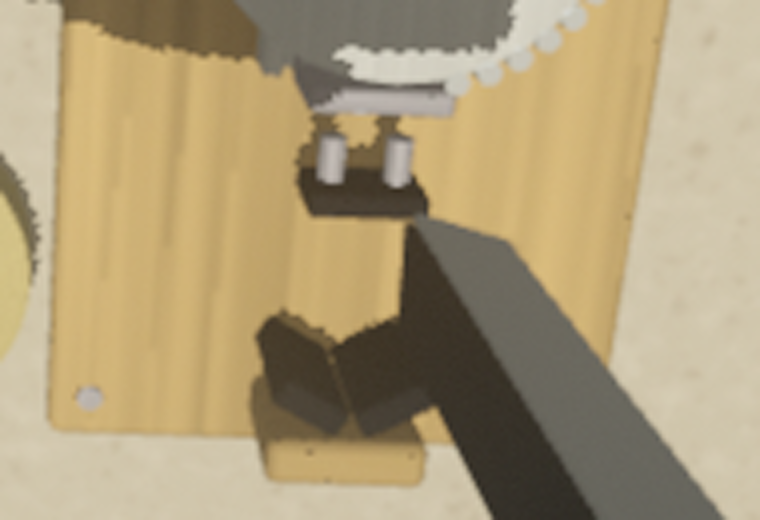

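```bash
python3 -c "
from h import *
delta([625,-33,430],1.83)"
```

```text
delta [-177.1   77.4   19.5] [-0.0002 -0.0001  0.0405]
```

Converted, -177 mm / 600 = -0.295, -140 mm / 600 = -0.2333, -0.04 rad / 4 = -0.01.

Request:
nudge_tcp --steps '[{"tx":-0.0583, "ty":0.025, "tz":0.0067}, {"tx":-0.1167, "ty":0.0517, "tz":0.0133}, {"tx":-0.175, "ty":0.0767, "tz":0.02, "wz":-0.005}, {"tx":-0.2333, "ty":0.1033, "tz":0.0267, "wz":-0.0075}, {"tx":-0.295, "ty":0.1283, "tz":0.0333, "wz":-0.01}, {"tx":-0.295, "ty":0.1283, "tz":0.0333, "wz":-0.01}, {"tx":-0.295, "ty":0.1283, "tz":0.0333, "wz":-0.01}, {"tx":-0.295, "ty":0.1283, "tz":0.0333, "wz":-0.01}]'

```text
clock: 2.28
eef_pos: [624.5, -32.5, 429.8]
eef_rot: [-3.142, -0.0, 1.911]
wrist_force: [-1.3, -0.1, -0.2]
width: 0.999
finger_force: 0.0
```

```bash
python3 - <<'E'
from h import *
s=snap("wrist","w2"); print(s["pose"].round(2))
cv2.imwrite("pics/w2b.png",cv2.resize(s["img"][0:260,130:470,::-1],None,fx=2.3,fy=2.3,interpolation=cv2.INTER_CUBIC))
delta([534,-198,430],1.83)
E
```

```text
[[-3.3000e-01  9.4000e-01 -0.0000e+00  6.2455e+02]
 [ 9.4000e-01  3.3000e-01  0.0000e+00 -3.2530e+01]
 [ 0.0000e+00 -0.0000e+00 -1.0000e+00  4.2980e+02]
 [ 0.0000e+00  0.0000e+00  0.0000e+00  1.0000e+00]]
delta [-126.  -140.5    0.2] [0.0005 0.     0.0813]
```

View pics/w2b.png

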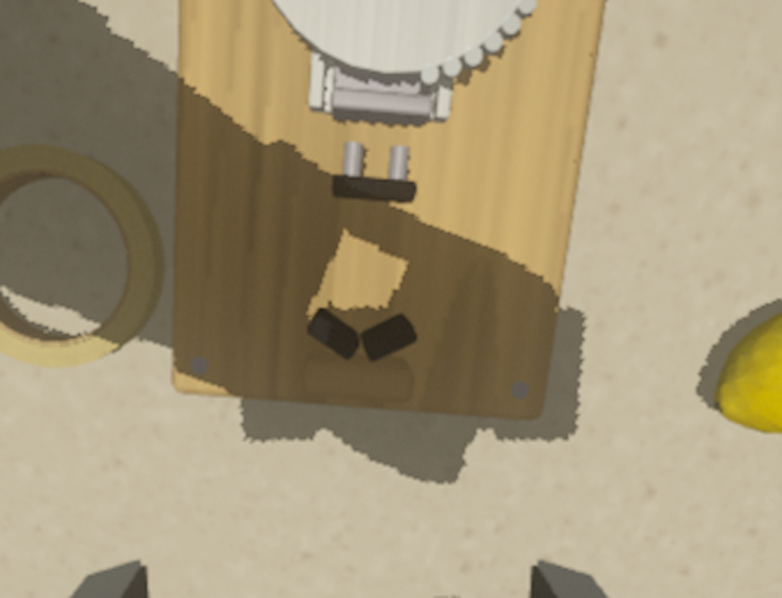

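```bash
python3 - <<'E'
from h import *
s=load("w2");w=load("w1")
P=lambda u,v,z:plane(s,130+u/2.3,v/2.3,z)[:2]
pad=P(374.5,196,55); v=P(361.5,335,61)
print("pad",pad,P(334,194,55),P(415,198,55),"v",v)
BL,BR=P(174,390,16),P(543,418,16); L2=P(180,60,16);R2=P(600,25,16)
ang=lambda e:np.arctan2(-e[0],e[1])
print("yaw",np.arctan2(*(BR-BL)[::-1]),np.hypot(*(BR-BL)),ang(L2-BL),ang(R2-BR),"padyaw",np.arctan2(*(P(415,198,55)-P(334,194,55))[::-1]),"pad-v",ang(pad-v))
for y in (.26,.28,.3):
    ey=np.array([-np.sin(y),np.cos(y)]);ex=np.array([ey[1],-ey[0]])
    print(y,"seat",pad-31*ey, "v-axis offset x",(v-pad)@ex,(v-pad)@ey)
    k=plane(w,286,66,125)[:2]; print(" pivot",k+88*ex-82*ey)
    print(" corner-based centre",BL+95*ex+130*ey)
# V quads corner points
for p in ((320,310),(405,314),(357,340),(365,338),(348,358),(372,360),(308,330),(415,338)): print(p,P(*p,61).round(1))
E
```

```text
pad [605.49705032  69.48900841] [589.05129651  64.51023627] [621.96680639  74.47504696] v [619.84281591  13.40707445]
yaw 0.26342173457338436 187.36638469785586 0.2637619901602869 0.2717615206539116 padyaw 0.2939677999803071 pad-v 0.25043010843178337
0.26 seat [613.46654743  39.53091908] v-axis offset x -0.5539704319631075 -57.88503626387246
 pivot [578.76136698 168.2230634 ]
 corner-based centre [601.55813614 102.09528959]
0.28 seat [614.06407542  39.69628982] v-axis offset x -1.7114831883424861 -57.86238097248798
 pivot [579.8724854  170.35670417]
 corner-based centre [598.54559229 103.2329336 ]
0.3 seat [614.65817673  39.87357724] v-axis offset x -2.8683113742659962 -57.816581500202645
 pivot [580.94071164 172.51213912]
 corner-based centre [595.51089956 104.31010323]
(320, 310) [599.2  17.5]
(405, 314) [634.6  28.2]
(357, 340) [618.7  10.7]
(365, 338) [621.7  12.7]
(348, 358) [617.7   2. ]
(372, 360) [627.9   4.7]
(308, 330) [597.1   7.6]
(415, 338) [642.4  20. ]
```

```bash
python3 -c "
from h import *
a=load('scene0');b=load('side0')
print('can',tri(ray(a,310,333),ray(b,370,141)), 'nut',plane(b,271,160,30),'mug',plane(b,257,180,30))
delta([552,-265,400],1.836)"
```

```text
can (array([ 422.64102597, -336.98366672,  114.42086189]), np.float64(0.20263321432888182)) nut [ 722.14525363 -283.82348281   30.        ] mug [ 724.79531265 -152.22140723   30.        ]
delta [-195.2 -145.9   30.2] [0.0005 0.     0.0753]
```

Converted, -195 mm / 600 = -0.325, -162 mm / 600 = -0.27, 0.075 rad / 4 = 0.0188.

Request:
nudge_tcp --steps '[{"tx":-0.0533, "ty":-0.04, "tz":0.0083, "wz":0.005}, {"tx":-0.1083, "ty":-0.08, "tz":0.0167, "wz":0.01}, {"tx":-0.1633, "ty":-0.1217, "tz":0.025, "wz":0.015}, {"tx":-0.2167, "ty":-0.1617, "tz":0.0333, "wz":0.0188}, {"tx":-0.27, "ty":-0.2017, "tz":0.0417, "wz":0.0188}, {"tx":-0.325, "ty":-0.2433, "tz":0.05, "wz":0.0188}, {"tx":-0.325, "ty":-0.2433, "tz":0.05, "wz":0.0188}, {"tx":-0.325, "ty":-0.2433, "tz":0.05, "wz":0.0188}, {"tx":-0.325, "ty":-0.2433, "tz":0.05, "wz":0.0188}]'

```text
clock: 3.08
eef_pos: [552.2, -264.7, 400.5]
eef_rot: [3.141, 0.0, 1.836]
wrist_force: [-0.2, -0.0, 1.0]
width: 1.0
finger_force: 0.0
```

```bash
python3 - <<'E'
from h import *
s=snap("wrist","w3")
m=cv2.inRange(cv2.cvtColor(s["img"],cv2.COLOR_RGB2HSV),(40,80,20),(85,255,255))
for c in cv2.findContours(m,0,2)[0]:
    if cv2.contourArea(c)>150:
        e=cv2.minEnclosingCircle(c); print(e,cv2.contourArea(c),cv2.boundingRect(c),plane(s,*e[0],106))
print(proj(s,np.array([534,-198,106.])))
E
```

```text
((124.81131744384766, 238.1886749267578), 46.8625602722168) 1591.5 (78, 209, 91, 77) [ 434.17112947 -323.33809053  106.        ]
((273.95794677734375, 127.78971862792969), 28.996538162231445) 2468.5 (247, 99, 56, 58) [ 533.32630975 -200.91222455  106.        ]
[275.76801391 124.31897809]
```

View pics/w3.png

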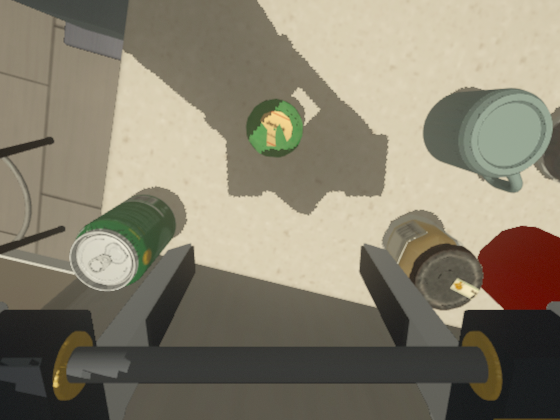

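```bash
python3 -c "
from h import *
delta([534,-200.5,340],1.836);delta([534,-200.5,248],1.836)"
```

```text
delta [66.5 -1.1 60.4] [0.0009 0.0005 0.0008]
delta [ 66.6  -1.2 152.4] [0.0009 0.0005 0.0008]
```

Converted, 152 mm / 600 = 0.2533, 135 mm / 600 = 0.225.

Request:
nudge_tcp --steps '[{"tx":0.0367, "tz":0.0333}, {"tx":0.0733, "ty":-0.0017, "tz":0.0667}, {"tx":0.11, "ty":-0.0017, "tz":0.1}, {"tx":0.11, "ty":-0.0017, "tz":0.1}, {"tx":0.1108, "ty":-0.0017, "tz":0.1417}, {"tx":0.1108, "ty":-0.0017, "tz":0.1833}, {"tx":0.1108, "ty":-0.0017, "tz":0.225}, {"tx":0.1108, "ty":-0.0017, "tz":0.2533}, {"tx":0.1108, "ty":-0.0017, "tz":0.2533}]'

```text
clock: 3.88
eef_pos: [533.8, -201.0, 245.1]
eef_rot: [-3.138, -0.003, 1.837]
wrist_force: [-0.8, 0.6, -0.7]
width: 0.995
finger_force: 0.0
```

Request:
nudge_tcp --steps '[{}, {}, {}, {}, {}, {}, {}, {}, {}, {}]' --aperture 0.4

```text
clock: 4.72
eef_pos: [533.8, -202.3, 247.8]
eef_rot: [3.142, 0.0, 1.835]
wrist_force: [-0.4, -0.4, 2.0]
width: 0.483
finger_force: 30.0
```

Converted, -110 mm / 600 = -0.1833, -75 mm / 600 = -0.125.

Request:
nudge_tcp --steps '[{"tz":-0.025}, {"tz":-0.0667}, {"tz":-0.125}, {"tz":-0.1833}, {"tz":-0.1833}, {"tz":-0.1833}]'

```text
clock: 5.22
eef_pos: [533.8, -202.3, 359.1]
eef_rot: [3.139, 0.002, 1.835]
wrist_force: [-0.6, 0.0, -2.3]
width: 0.481
finger_force: 30.0
```

```bash
python3 -c "
from h import *
delta([613.3,40,358],1.836)"
```

```text
delta [213.1 140.    1. ] [ 0.0024  0.0019 -0.0012]
```

Converted, 213 mm / 600 = 0.355, 203 mm / 600 = 0.3383.

Request:
nudge_tcp --steps '[{"tx":0.025, "ty":0.0167}, {"tx":0.07, "ty":0.0467}, {"tx":0.1183, "ty":0.0783}, {"tx":0.1667, "ty":0.11}, {"tx":0.215, "ty":0.1417}, {"tx":0.2633, "ty":0.1733}, {"tx":0.3117, "ty":0.205}, {"tx":0.3383, "ty":0.2217}, {"tx":0.355, "ty":0.2333}, {"tx":0.355, "ty":0.2333}, {"tx":0.355, "ty":0.2333}]'

```text
clock: 6.13
eef_pos: [613.3, 39.4, 356.5]
eef_rot: [-3.14, -0.0, 1.835]
wrist_force: [0.1, 0.5, -1.6]
width: 0.482
finger_force: 30.0
```

```bash
python3 - <<'E'
from h import *
s=snap("wrist","w4");snap("side","s4")
delta([613.3,40,300],1.836);delta([613.3,40,265],1.836)
a=s["img"][:,:,::-1]; cv2.imwrite("pics/w4c.png",cv2.resize(a[130:330,180:400],None,fx=3,fy=3,interpolation=cv2.INTER_CUBIC))
E
```

```text
delta [ 1.3  0.6 57.1] [-0.0009 -0.     -0.0024]
delta [ 1.3  0.6 92.1] [-0.0009 -0.     -0.0024]
```

View pics/w4c.png

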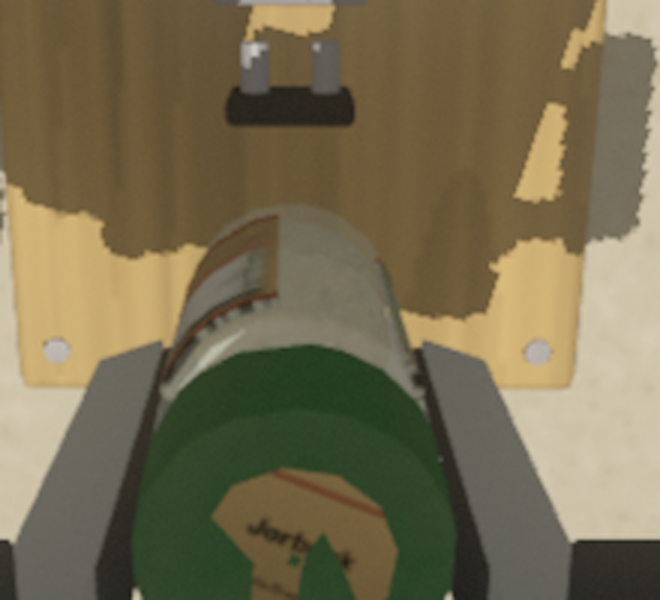

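```bash
python3 - <<'E'
from h import *
s=load("w4")
p=plane(s,180+290/3,130+125/3,55)[:2]; ey=np.array([-np.sin(.265),np.cos(.265)]);print(p,p-31*ey, "board bottom corners",[plane(s,180+u/3,130+v/3,16) for u,v in((22,386),(574,386))])
E
```

```text
[604.99863524  69.15854992] [613.11782256  39.2406824 ] board bottom corners [array([542.45557669, -48.02671167,  16.        ]), array([723.19576182,   1.05065312,  16.        ])]
```

Converted, 89 mm / 600 = 0.1483, 88 mm / 600 = 0.1467.

Request:
nudge_tcp --steps '[{"tz":0.0333}, {"tz":0.075}, {"tz":0.1083}, {"tz":0.13}, {"tz":0.1417}, {"tz":0.1467}, {"tz":0.1483}, {"tz":0.1483}, {"tz":0.1483}]'

```text
clock: 6.98
eef_pos: [613.5, 39.8, 269.7]
eef_rot: [3.14, 0.0, 1.835]
wrist_force: [-0.0, 0.9, -1.0]
width: 0.481
finger_force: 30.0
```

Converted, 5 mm / 600 = 0.0083, 4 mm / 600 = 0.0067.

Request:
nudge_tcp --steps '[{"tz":0.0033}, {"tz":0.0067}, {"tz":0.0083}, {"tz":0.0083}, {"tz":0.0083}]'

```text
clock: 7.4
eef_pos: [613.4, 39.9, 263.8]
eef_rot: [3.141, 0.0, 1.835]
wrist_force: [0.2, -1.0, 1.4]
width: 0.48
finger_force: 30.0
```

Request:
nudge_tcp --steps '[{"tz":0.0008}, {"tz":0.0017}, {"tz":0.0017}, {"tz":0.0017}]'

```text
clock: 7.73
eef_pos: [613.4, 39.9, 263.7]
eef_rot: [3.141, 0.0, 1.835]
wrist_force: [-4.5, -0.7, 9.8]
width: 0.489
finger_force: 30.0
```

Request:
nudge_tcp --steps '[{}, {}, {}, {}, {}, {}, {}]' --aperture 0.85

```text
clock: 8.32
eef_pos: [613.3, 39.9, 262.6]
eef_rot: [-3.141, -0.0, 1.835]
wrist_force: [0.2, 0.7, 0.4]
width: 0.847
finger_force: 0.0
```

Request:
nudge_tcp --steps '[{"tz":-0.0167}, {"tz":-0.0667}, {"tz":-0.125}, {"tz":-0.1833}, {"tz":-0.2417}, {"tz":-0.2417}, {"tz":-0.2417}, {"tz":-0.2417}]'

```text
clock: 8.98
eef_pos: [613.1, 39.9, 407.3]
eef_rot: [-3.141, -0.0, 1.835]
wrist_force: [-0.4, 0.9, -0.6]
width: 0.853
finger_force: 0.0
```

```bash
python3 - <<'E'
from h import *
s=snap("wrist","w5");b=snap("side","s5")
for im,S,lo in ((s,"w",(40,80,20)),(b,"s",(40,80,20))):
    m=cv2.inRange(cv2.cvtColor(im["img"],cv2.COLOR_RGB2HSV),lo,(85,255,255))
    for c in cv2.findContours(m,0,2)[0]:
        if cv2.contourArea(c)>60:
            e=cv2.minEnclosingCircle(c); print(S,e,cv2.boundingRect(c),plane(im,*e[0],122))
print(s["pose"].round(3)); print(proj(s,np.array([613.3,40,122.])))
cv2.imwrite("pics/s5c.png",np.hstack([s["img"][:,80:480,::-1],cv2.resize(b["img"][160:320,200:360,::-1],(400,420))]))
E
```

```text
w ((553.5, 206.5), 11.068072319030762) (547, 196, 13, 22) [827.2005969  103.38147398 122.        ]
w ((277.5420227050781, 207.87649536132812), 28.23080062866211) (251, 180, 53, 57) [612.88610626  44.20620317 122.        ]
s ((273.5, 196.5), 9.617792129516602) (265, 189, 18, 16) [609.83194394  56.61479805 122.        ]
s ((153.10784912109375, 168.82843017578125), 19.143821716308594) (134, 151, 34, 32) [955.24683317  18.32456494 122.        ]
s ((368.6185607910156, 156.81443786621094), 17.13914680480957) (357, 142, 24, 31) [ 413.57670039 -217.08365484  122.        ]
[[-2.61000e-01  9.65000e-01 -1.00000e-03  6.13132e+02]
 [ 9.65000e-01  2.61000e-01  0.00000e+00  3.98520e+01]
 [ 0.00000e+00 -1.00000e-03 -1.00000e+00  4.07345e+02]
 [ 0.00000e+00  0.00000e+00  0.00000e+00  1.00000e+00]]
[276.6755356 212.8144956]
```

View pics/s5c.png

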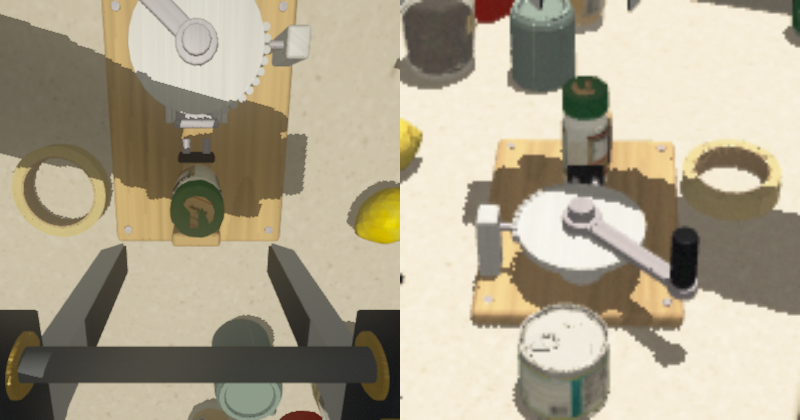

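```bash
python3 -c "
from h import *
s=load('w5');w=load('w1')
for z in (80,85,90): print(plane(s,277,41,z),plane(w,367,158,z))
print(tri(ray(s,277,41),ray(w,367,158)))
delta([472.8,224.9,370],2.656)"
```

```text
[578.60506087 169.2628516   80.        ] [577.3468922  171.06385661  80.        ]
[578.81953525 168.45759445  85.        ] [575.88189091 171.36306866  85.        ]
[579.03400963 167.6523373   90.        ] [574.41688963 171.66228071  90.        ]
(array([578.60543004, 170.42602834,  74.9066024 ]), np.float64(0.8084961105364975))
delta [215.3 -87.2  36.7] [-0.0019 -0.0015 -0.8212]
```

Converted, 215 mm / 600 = 0.3583, 190 mm / 600 = 0.3167, -0.821 rad / 4 = -0.2053.

Request:
nudge_tcp --steps '[{"tx":0.0433, "ty":-0.0167, "tz":0.0067, "wz":-0.025}, {"tx":0.0867, "ty":-0.035, "tz":0.0133, "wz":-0.05}, {"tx":0.1333, "ty":-0.0533, "tz":0.0217, "wz":-0.075}, {"tx":0.18, "ty":-0.0733, "tz":0.03, "wz":-0.1}, {"tx":0.225, "ty":-0.0917, "tz":0.0383, "wz":-0.125}, {"tx":0.27, "ty":-0.11, "tz":0.0467, "wz":-0.15}, {"tx":0.3167, "ty":-0.1283, "tz":0.055, "wz":-0.175}, {"tx":0.3583, "ty":-0.145, "tz":0.0617, "wz":-0.2}, {"tx":0.3583, "ty":-0.145, "tz":0.0617, "wz":-0.2053}, {"tx":0.3583, "ty":-0.145, "tz":0.0617, "wz":-0.2053}, {"tx":0.3583, "ty":-0.145, "tz":0.0617, "wz":-0.2053}]' --aperture 0.6

```text
clock: 10.0
eef_pos: [473.5, 224.4, 370.2]
eef_rot: [-3.141, -0.0, 2.654]
wrist_force: [-0.8, 1.0, -0.6]
width: 0.598
finger_force: 0.0
```

```bash
python3 - <<'E'
from h import *
s=snap("wrist","w6"); print(s["pose"].round(3)[:3,3], proj(s,np.array([472.8,224.9,125.])))
m=cv2.inRange(cv2.cvtColor(s["img"],cv2.COLOR_RGB2HSV),(0,0,0),(179,255,60))
print(plane(s,0,0,0))
for c in cv2.findContours(m,0,2)[0]:
    if cv2.contourArea(c)>200: print(cv2.boundingRect(c),cv2.contourArea(c))
delta([472.8,224.9,283],2.656)
E
```

```text
[473.547 224.416 370.219] [277.16624894 228.52024747]
[ 2.02410003e+02  8.53078658e+01 -5.68434189e-14]
(362, 310, 198, 110) 14157.0
(0, 301, 216, 119) 14695.5
(327, 247, 31, 101) 1028.0
(264, 197, 29, 43) 983.5
(495, 113, 65, 188) 2824.0
(129, 0, 90, 102) 2663.0
delta [ 1.2  0.3 87.3] [-0.0005 -0.0003 -0.0026]
```

View pics/w6.png

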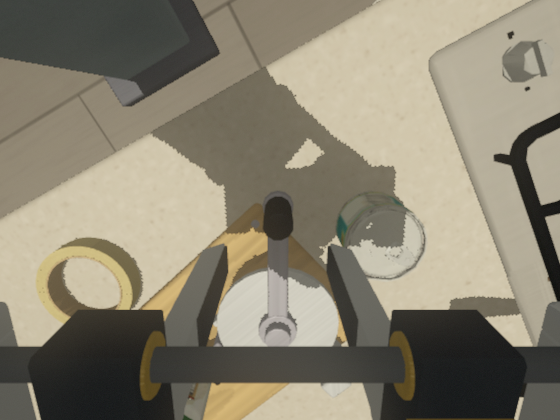

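Converted, 87 mm / 600 = 0.145, 82 mm / 600 = 0.1367.

Request:
nudge_tcp --steps '[{"tz":0.0417}, {"tx":0.0017, "tz":0.0833}, {"tx":0.0017, "tz":0.1167}, {"tx":0.0017, "tz":0.1367}, {"tx":0.0017, "tz":0.145}, {"tx":0.0017, "tz":0.145}, {"tx":0.0017, "tz":0.145}]'

```text
clock: 10.63
eef_pos: [472.9, 224.8, 284.2]
eef_rot: [3.141, 0.0, 2.654]
wrist_force: [0.2, -1.0, -0.7]
width: 0.6
finger_force: 0.0
```

Request:
nudge_tcp --steps '[{}, {}, {}, {}, {}, {}, {}, {}]' --aperture 0.1

```text
clock: 11.3
eef_pos: [472.4, 225.3, 283.8]
eef_rot: [3.141, 0.0, 2.656]
wrist_force: [0.5, 1.0, 1.9]
width: 0.226
finger_force: 30.0
```

```bash
python3 -c "
from cell import bot;print(bot.observe()['joint_torque'][0],bot.observe()['q'])"
```

```text
-0.5501549318432808 [ 3.74964906e-01  3.76290079e-01  1.72169938e+00  1.49915602e-04
  1.04325261e+00 -7.10136474e-01]
```

Converted, -35.5 mm / 600 = -0.0592, -0.15 mm / 600 = -0.0003, -0.275 rad / 4 = -0.0688.

Request:
nudge_tcp --steps '[{"ty":-0.005, "wz":-0.0063}, {"tx":-0.0003, "ty":-0.01, "wz":-0.0125}, {"tx":-0.0005, "ty":-0.015, "wz":-0.0188}, {"tx":-0.001, "ty":-0.02, "wz":-0.025}, {"tx":-0.0015, "ty":-0.025, "wz":-0.0313}, {"tx":-0.0022, "ty":-0.0298, "wz":-0.0375}, {"tx":-0.003, "ty":-0.0348, "wz":-0.0438}, {"tx":-0.004, "ty":-0.0397, "wz":-0.05}, {"tx":-0.005, "ty":-0.0447, "wz":-0.0563}, {"tx":-0.0062, "ty":-0.0495, "wz":-0.0625}, {"tx":-0.0075, "ty":-0.0543, "wz":-0.0688}, {"tx":-0.009, "ty":-0.0592, "wz":-0.075}]'

```text
clock: 12.3
eef_pos: [460.5, 191.5, 283.8]
eef_rot: [3.141, 0.0, 2.957]
wrist_force: [0.1, 6.7, 1.4]
width: 0.231
finger_force: 30.0
```

Request:
nudge_tcp --steps '[{}, {}]'

```text
clock: 12.47
eef_pos: [460.6, 191.5, 283.8]
eef_rot: [3.141, 0.0, 2.956]
wrist_force: [-1.0, 4.4, 1.2]
width: 0.23
finger_force: 30.0
```

Converted, -35.2 mm / 600 = -0.0587, -32.2 mm / 600 = -0.0537, -0.297 rad / 4 = -0.0743.

Request:
nudge_tcp --steps '[{"ty":-0.005, "wz":-0.0063}, {"tx":-0.0003, "ty":-0.01, "wz":-0.0125}, {"tx":-0.0005, "ty":-0.015, "wz":-0.0188}, {"tx":-0.001, "ty":-0.02, "wz":-0.025}, {"tx":-0.0015, "ty":-0.025, "wz":-0.0313}, {"tx":-0.0022, "ty":-0.0298, "wz":-0.0375}, {"tx":-0.003, "ty":-0.0348, "wz":-0.0438}, {"tx":-0.004, "ty":-0.0397, "wz":-0.05}, {"tx":-0.005, "ty":-0.0447, "wz":-0.0563}, {"tx":-0.0062, "ty":-0.0495, "wz":-0.0625}, {"tx":-0.0073, "ty":-0.0537, "wz":-0.068}, {"tx":-0.0088, "ty":-0.0587, "wz":-0.0743}]'

```text
clock: 13.47
eef_pos: [459.3, 156.0, 283.8]
eef_rot: [3.141, 0.0, -3.029]
wrist_force: [-0.7, 8.4, 0.7]
width: 0.226
finger_force: 30.0
```

Request:
nudge_tcp --steps '[{}, {}, {}, {}]'

```text
clock: 13.8
eef_pos: [459.3, 156.0, 283.8]
eef_rot: [3.141, 0.0, -3.031]
wrist_force: [-0.2, 5.2, 0.8]
width: 0.228
finger_force: 30.0
```

```bash
python3 - <<'E'
from h import *
from cell import bot
o=bot.observe();p=o["eef_pos"]-[578.7,169,0];print(np.arctan2(p[1],p[0])%6.2832-2.654,np.hypot(*p[:2]))
s=snap("wrist","w7");b=snap("side","s7")
cv2.imwrite("pics/f.png",np.hstack([s["img"][:,80:480,::-1],cv2.resize(b["img"][160:320,200:360,::-1],(400,420))]))
E
```

```text
0.5956755074624307 120.14132356735394
```

View pics/f.png

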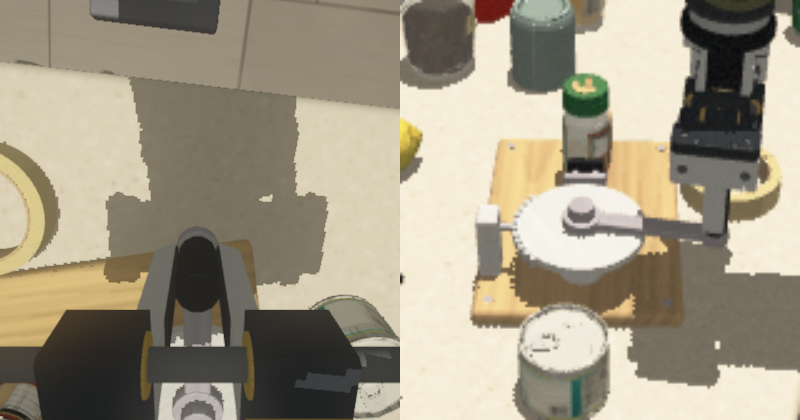

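The lever is gripped at about 0.596 rad, in the fourth notch. The jar stands upright against the pad, with the lid at about (585,90) in the right half of the picture.

```bash
python3 -c "
from cell import bot;print(bot.sign_off())"
```

```text
the job is handed in; nothing more can be done
None
```

I handed the job in at 13.9 s: the jar stands upright at the seat against the pad, and the gripper still holds the knob at the fourth click, about 0.596 rad by the arm's pose; the hand-in gave no verdict, and I saw no bystander moved.

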